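# Bench supply check: trip test, reset, draw the surge insert

## Robot

A 7-joint arm with a two-finger parallel gripper is mounted at the origin on a cart in front of the work surface, level with it; the furniture and walls round the work are solid. World frame = base frame: x ahead of the robot, y to its left, z up, the work surface at z = 0. Lengths are in m, angles in rad, forces in N, time in s.
With the tool pointing down it reaches from about 0.425 to 0.925 m from the base axis. Payload 6.8 kg.
Tool frame: the origin (TCP) lies at the very end of the fingers, on their centre line; the grasp point (between the pads) lies 19 mm behind it; y points along the fingers, z is the direction in which the jaws open and shut, and the axes are right-handed (so a half turn about y gives the same grasp; the last joint's range is limited). The gripper opens to 85 mm and grips with 20 to 120 N. Pads are 22 mm wide; open, the fingers measure 114 mm over their backs; the gripper's body (76 mm by 85 mm) begins 54 mm behind the grasp point. The pads swing forward as they close: fully open they stand 13 mm farther back than shut.
Start: joints at [-1.212, 0.477, 0.022, 1.555, -0.011, 1.109, -0.083], TCP at [0.304, 0.603, 0.231] pointing down, gripper open.
Joint ranges: [-2.96, 2.96], [-0.34, 2.1], [-1.41, 1.46], [0.24, 2.44], [-1.37, 4.51], [0.17, 1.92], [-2.96, 2.96]. Speed limits (rad/s): [2.39, 2.39, 3.14, 3.14, 3.14, 3.14, 3.14].

## Interface

Orientations are given as a rotation vector (axis times angle).
In Python, from bench import r gives the robot as it stands.
- The arm moves only by the tool drive_tool, never from a script. Its argument "series" is a list of rows, each a list of 7 numbers: the shift along the tool's x, y, z in mm, then the turn, a rotation vector about the tool's x, y, z in degrees, then the finger opening in mm, from 0 to 85.4. In form: [[tx, ty, tz, wx, wy, wz, grip], ...]. A call has 1 to 5 rows; each row is the pose to reach, as a shift and turn from the pose measured when the call began, along the tool's axes at that moment; what a row does not reach only later rows make up. A row lasts 1/10 s, in which the tool goes at most 50 mm and 8.59 degrees, less where a joint would pass 70% of its speed; a pose out of reach is approached as far as the arm can. A call with a gripper value outside its range is refused whole. The fingers move at their own pace and stop on an object; "squeeze" is the grip in N (left out, the last holds). Time passes only in rows, so rows that repeat a pose let the fingers close. It gives the time, the measured TCP pose, the force and the opening at its end, in the units of the state.
- r.get_obs(): the state, without advancing time (a new reading comes with each control period).
- r.grab_frame(name): name is "side" or "top" or "wrist"; returns a dict with "frame" (384x512x3 uint8, blue, green, red), "intrinsics" (3x3 intrinsics, pixels), "rvec" (rotation vector, rad) and "tvec" (3), from world to camera coordinates, as OpenCV has them. Camera axes: x right, y down, z forward; pixel columns grow to the right and rows downward; lengths in m; the calibration is good to about 2 mm. A picture is of the moment at which its call begins. There is no depth.
- r.hand_in(): hands the job in, once; it reports no verdict.
The state is a dict: "clock": time; "joints": joint angles; "qvel": joint speeds; "tau": joint torques, N m; "tcp_pos": TCP position; "orientation": TCP orientation; "contact_force": force on the tool from outside, world axes, zero at the start; "moment": the same for the moment, N m; "grip_width": finger opening in m.
Only numpy, scipy, OpenCV 4.12 (cv2) and the standard library are available. Lean on these libraries where they do the work, as an engineer would, in place of code of your own. Each camera call takes 0.05 s, during which the arm holds its last target.

## Task

Do the routine safety check on the bench power supply: press the breaker's test button so that its lever drops, then lift the lever back up to its on position. After that swing the grey cover flap on the neighbouring module wide open, draw the plug-in surge insert straight up out of its pocket and present it for inspection: finish while still holding it in the gripper, upright and still, with its lower end a good hand's breadth (10 cm) clear above the module it came from and its small window facing forward as it sat, the flap left open and the breaker on. Leave the glassware, bottles and other things on the counter where they are.

Things in the scene. Friction and masses are not known exactly. Their poses are not given: they have to be found in the camera images.
- breaker_unit: breaker module: fixed white box 170 (x) x 118 (y) x 58 high on a grey carrier; its top is 80 above the counter. Origin: centre of its underside, 22 above the counter; x points from its front (robot side) to its rear, y to its left, z up. On top a grey nose 108 x 60, 10 high (its top 68 above the origin), with the lever and, before it, the test button
- test_button (a joint): test button travel, m: 0 out, grows as it is pressed down; end stop at 0.005. Sprung: about 1 N to start, 4.6 N fully down; it trips the breaker at about 0.004 and springs back when released
- button_top (a point): middle of the top face of the white test button, 17 across, which stands 7 above the nose when out; press straight down
- breaker_lever (a joint): lever, rad: 0 is on (leaning 0.21 back from upright, at its stop); 1.17 is off (dropped forward to 0.96 before upright). It swings about the module's y axis and, overcentre, falls to the stop of the side it leans to (upright at about 0.21); moving it takes well under 1 N. It cannot be put on while the button is held down
- lever_tip (a point): tip of the black breaker lever, 40 from its axis. The lever is 15 wide along the module's y and 8 to 10 thick; dropped, its tip lies 28 above the module's white top, 18 above the nose
- lever_axis (a point): middle of the lever's swing axis, which runs along the module's y, 5 below the nose top; fixed on the module
- surge_unit: surge-protector module: white box of the same size beside the breaker module, to its left or its right, fixed and parallel to it; its top lies 80 above the counter. Origin and axes as for the breaker module. The pocket for the insert opens in its top, centred 5 behind its middle
- cover_flap (a joint): cover flap, rad: 0 shut, grows as it opens upward and back, to 1.9. A stiff hinge holds it where it is left (about 0.9 N at the tab to move it). It may start slightly ajar
- flap_tab (a point): grip point on the pull tab: 20 out from the front wall of the flap, mid width and thickness. The flap is a grey hood 95 (x) x 84 (y) x 38 high over the insert, hinged at its rear lower edge. The tab juts forward from mid front wall: 14 wide along y, 8 thick, 32 long, underside 20 above the white top when shut. Pinched across its width it can turn between the fingers as the flap swings
- flap_hinge (a point): middle of the flap's hinge axis, which runs along the module's y, 4 above the white top; fixed on the module; 115 behind the tab's grip point when shut
- insert: loose plug-in surge insert, about 90 g, hidden under the flap. Origin: middle of its lower end (tips of two blades), 37 below the white top when seated; axes as the module's, z up. Blades 11; body 50 (x) x 24 up to 37, about 2 play in the pocket; flange 58 x 32 x 4 resting on the white top; grip rib 34 (x) x 12 (y) from 41 to 66 above the origin, to grip across its 12. Window on its -x face
- flask: bystander: glass conical flask, 62 across, 103 high, right of the supply
- beaker: bystander: glass beaker, 54 across, 68 high, left of the supply
- pen_near: bystander: pen, 140 long, lying on the counter before the supply
- dish: bystander: glass dish, 96 across, 16 high, at the left
- dropper_bottle: bystander: dark dropper bottle, 37 across, 101 high, at the right

How it is judged:
By the outcome, as a careful person would: the job done as asked, in the order asked, and still so for the second after the job is handed in, while the arm keeps its last pose, push and grip.
It also fails if it takes over 67 s, if anything falls off the work surface, if the arm or the gripper's body presses on something with over 40 N, if the wrist force passes 120 N, or if a joint passes its speed limit or range.

## Working session

There is one attempt and no reset: what is moved stays moved. The work goes in short steps, Python scripts to look and compute and a tool call to move; the robot and the scene stay as the last step left them, time stands still between calls to the robot, and variables do not carry over. Pictures are saved under pics/ and viewed, and the job is handed in when it is done.

Besides the shell and the picture viewer there is one more tool, called after "Emit:" as name([rows], argument=value, ...), one row to a line, values as JSON. drive_tool: Moves the arm, as the interface text tells. Its arguments: {"type":"object","properties":{"series":{"type":"array","items":{"type":"array","items":{"type":"number"}}},"squeeze":{"type":"number"}},"required":["series"]}

```bash
ls; mkdir -p pics
cat > h.py <<'E'
import numpy as np, cv2
from scipy.spatial.transform import Rotation as R
from bench import r
def grab(n,fn):
    f=r.grab_frame(n); cv2.imwrite('pics/'+fn+'.png',f['frame']); np.savez('pics/'+fn+'.npz',**{k:np.array(v) for k,v in f.items()}); return f
def load(fn): return dict(np.load('pics/'+fn+'.npz'))
def ray(f,u,v):
    Rm=cv2.Rodrigues(np.array(f['rvec'],float))[0]; t=np.array(f['tvec'],float).ravel()
    d=Rm.T@np.linalg.inv(f['intrinsics'])@np.array([u,v,1.]); return -Rm.T@t,d/np.linalg.norm(d)
def onz(f,u,v,z):
    c,d=ray(f,u,v); return c+d*(z-c[2])/d[2]
def proj(f,p):
    return cv2.projectPoints(np.array(p,float).reshape(-1,3),np.array(f['rvec'],float),np.array(f['tvec'],float),np.array(f['intrinsics']),None)[0].reshape(-1,2)
def st():
    o=r.get_obs(); print('t',o['clock'],'tcp',np.round(o['tcp_pos'],4),'R',np.round(R.from_rotvec(o['orientation']).as_matrix(),3).tolist(),'F',np.round(o['contact_force'],2),'w',round(float(o['grip_width']),4)); print('q',np.round(o['joints'],3)); return o
E
python3 - <<'E'
from h import *
st()
for n in ('side','top','wrist'):
    f=grab(n,n+'0'); print(n,ray(f,256,192))
st()
E
```

```text
pics
t 0.0 tcp [0.3035 0.6023 0.2304] R [[0.893, -0.001, 0.45], [-0.45, -0.002, 0.893], [0.0, -1.0, -0.002]] F [ 0.77 -0.15 -0.56] w 0.0856
q [-1.212  0.478  0.022  1.556 -0.011  1.109 -0.083]
side (array([ 0.47829327, -0.95437769,  0.80113859]), array([ 0.04779318,  0.81870683, -0.57221931]))
top (array([0.42502536, 0.0609153 , 1.61806287]), array([ 0.07938104,  0.00745821, -0.99681645]))
wrist (array([0.24210481, 0.63393466, 0.37367619]), array([ 0.25828354, -0.10885947, -0.95991626]))
t 0.15 tcp [0.3036 0.6024 0.2305] R [[0.893, -0.0, 0.45], [-0.45, -0.001, 0.893], [0.0, -1.0, -0.001]] F [-0.22  0.71  0.3 ] w 0.0852
q [-1.212  0.478  0.022  1.556 -0.011  1.109 -0.083]
```

View pics/side0.png

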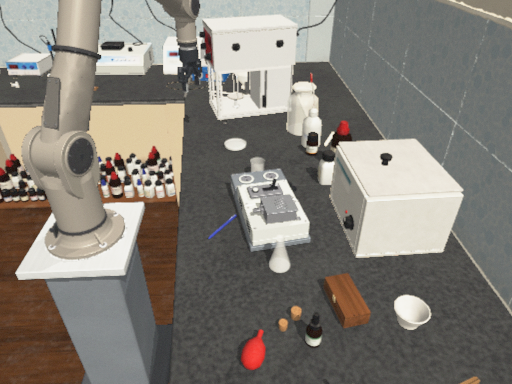

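View pics/top0.png

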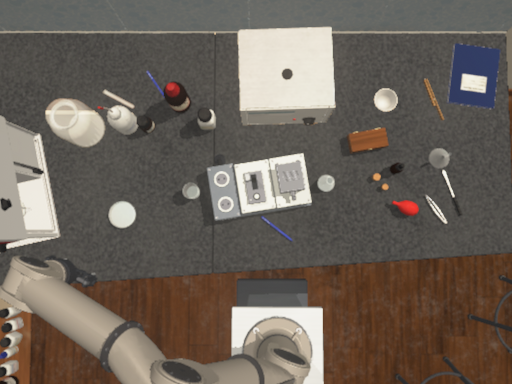

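View pics/wrist0.png

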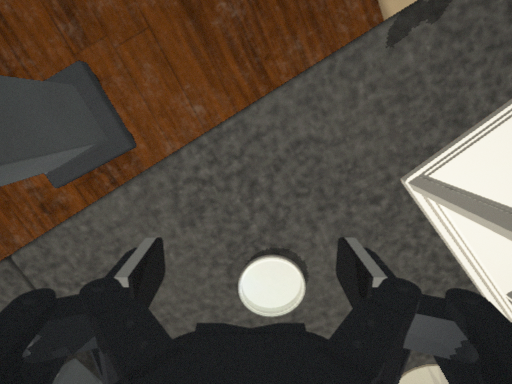

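Run:
```python
from h import *
f=load('top0');a=f['frame'][140:235,180:345]
cv2.imwrite('pics/z1.png',cv2.resize(a,None,fx=4.8,fy=4.8,interpolation=cv2.INTER_CUBIC))
f=load('side0');a=f['frame'][155:255,220:320]
cv2.imwrite('pics/z2.png',cv2.resize(a,None,fx=6,fy=6,interpolation=cv2.INTER_CUBIC))
```

```text
(no output)
```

View pics/z1.png

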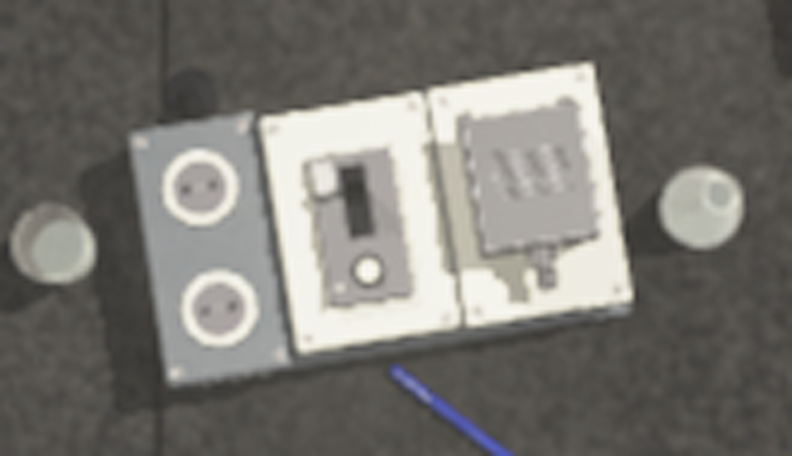

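View pics/z2.png

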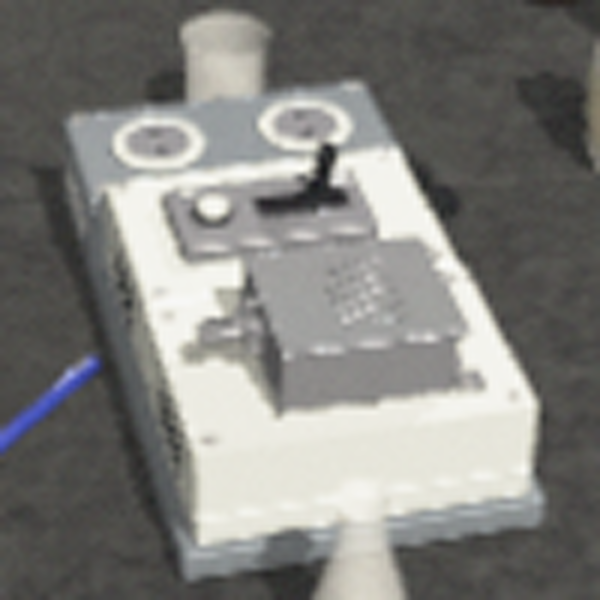

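Run:
```python
from h import *
f=load('top0'); g=load('side0')
Z=lambda x,y,z:onz(f,180+(x+.5)/4.8-.5,140+(y+.5)/4.8-.5,z)
S=lambda x,y,z:onz(g,220+(x+.5)/6-.5,155+(y+.5)/6-.5,z)
P={k:Z(*p,.08) for k,p in dict(RL=(262,117),RM=(427,91),RR=(595,62),FR=(633,303),FM=(463,328),FL=(297,355)).items()}
for k in P: print(k,P[k].round(4))
d=lambda a,b:np.linalg.norm(P[a]-P[b])
print(d('RL','RR'),d('FL','FR'),d('RL','FL'),d('RR','FR'))
x=(P['RL']-P['FL'])+(P['RR']-P['FR']); y=(P['RL']-P['RR'])+(P['FL']-P['FR'])
print('yaw',np.degrees([np.arctan2(x[1],x[0]),np.arctan2(-y[0],y[1])]))
print('c',sum(P[k] for k in('RL','RR','FR','FL'))/4)
print('button',Z(369,270,.097),S(212,207,.097))
print('levertip top', Z(322,178,.08+.01+.034))
print('side: corners', S(540,403,.08),S(197,545,.08))
```

```text
RL [0.6433 0.1472 0.08  ]
RM [0.6622 0.0298 0.08  ]
RR [ 0.6833 -0.0898  0.08  ]
FR [ 0.5115 -0.1158  0.08  ]
FM [0.4935 0.0043 0.08  ]
FL [0.4741 0.1214 0.08  ]
0.24038265962686586 0.2400691967769028 0.1711568061836363 0.17380408414326748
yaw [8.63121714 9.26052276]
c [0.57806808 0.01574912 0.08      ]
button [0.53317304 0.07064825 0.097     ] [0.53458666 0.0695952  0.097     ]
levertip top [0.59477715 0.10307005 0.124     ]
side: corners [ 0.68612291 -0.08345783  0.08      ] [ 0.51410986 -0.17464087  0.08      ]
```

Emit:
drive_tool([
  [507, -40, -396, 0, -36, 0, 85],
  [507, -40, -396, 0, -36, 0, 85],
  [507, -40, -396, 0, -36, 0, 85],
  [507, -40, -396, 0, -36, 0, 85],
  [507, -40, -396, 0, -36, 0, 85],
])

```text
clock: 0.65
tcp_pos: [0.4105, 0.3753, 0.2467]
orientation: [-1.568, -0.13, 0.131]
contact_force: [0.7, -0.4, 0.9]
grip_width: 0.0849
```

```bash
cat >> h.py <<'E'
def goto(p,yaw=9.0,q=True):
    o=r.get_obs(); Rm=R.from_rotvec(o['orientation']); 
    X=np.array([np.cos(np.radians(yaw)),np.sin(np.radians(yaw)),0]);Y=np.array([0,0,-1.]);Zv=np.cross(X,Y)
    T=R.from_matrix(np.c_[X,Y,Zv]); d=Rm.inv().apply(np.array(p)-o['tcp_pos'])*1000; w=(Rm.inv()*T).as_rotvec(degrees=True)
    print('shift',d.round(1),'turn',w.round(2))
E
python3 -c "
from h import *
goto([.575,.02,.27])"
```

```text
shift [ 103.4  -22.9 -377.6] turn [ 0.08  0.52 -0.06]
```

Emit:
drive_tool([
  [103, -23, -378, 0, 0, 0, 85],
  [103, -23, -378, 0, 0, 0, 85],
  [103, -23, -378, 0, 0, 0, 85],
  [103, -23, -378, 0, 0, 0, 85],
  [103, -23, -378, 0, 0, 0, 85],
])

```text
clock: 1.15
tcp_pos: [0.5147, 0.1486, 0.2617]
orientation: [-1.568, -0.13, 0.131]
contact_force: [1.2, 0.6, -0.6]
grip_width: 0.0849
```

Emit:
drive_tool([
  [25, -5, -130, 0, 0, 0, 0],
  [25, -5, -130, 0, 0, 0, 0],
  [25, -5, -130, 0, 0, 0, 0],
  [25, -5, -130, 0, 0, 0, 0],
])

```text
clock: 1.55
tcp_pos: [0.562, 0.0178, 0.267]
orientation: [-1.571, -0.123, 0.123]
contact_force: [-0.8, 0.7, 0.1]
grip_width: 0.0274
```

```bash
python3 -c "
from h import *
grab('wrist','w1');st();goto([.575,.02,.27])"
```

```text
t 1.6 tcp [0.5612 0.0214 0.2667] R [[0.987, -0.001, -0.16], [0.16, -0.002, 0.987], [-0.001, -1.0, -0.002]] F [-0.77  0.9  -0.73] w 0.0197
q [-0.303  0.258  0.185  1.799 -0.05   1.09   1.631]
shift [13.4 -3.3 -3.6] turn [ 0.12  0.2  -0.06]
```

View pics/w1.png

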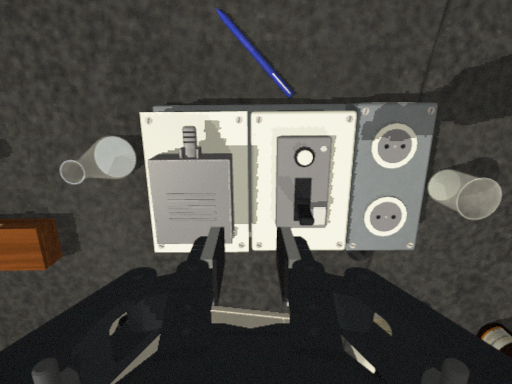

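Run:
```python
from h import *
f=load('w1');a=f['frame'][100:260,140:360]
cv2.imwrite('pics/z3.png',cv2.resize(a,None,fx=3.6,fy=3.6,interpolation=cv2.INTER_CUBIC))
```

```text
(no output)
```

View pics/z3.png

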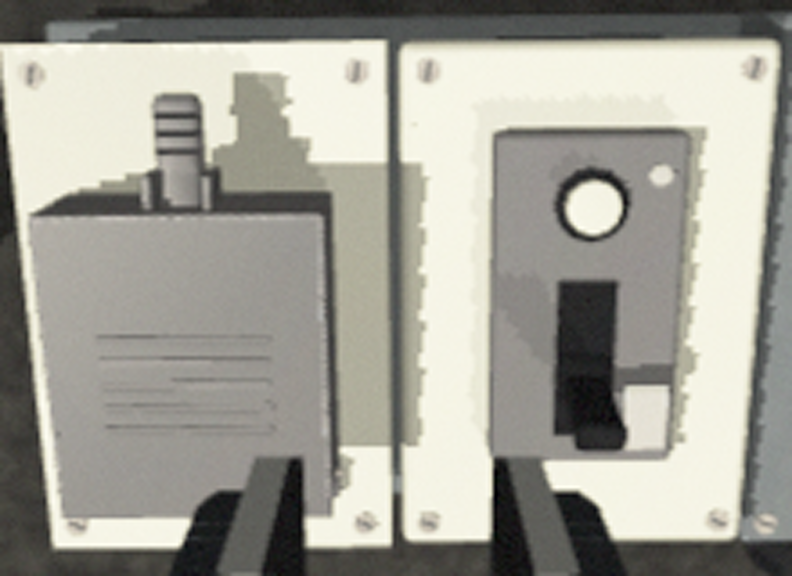

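Run:
```python
from h import *
f=load('w1')
Z=lambda x,y,z:onz(f,140+(x+.5)/3.6-.5,100+(y+.5)/3.6-.5,z)
B=np.array([Z(*p,.08) for p in((402,42),(780,40),(738,542),(403,540))])
S=np.array([Z(*p,.08) for p in((0,44),(388,42),(393,547),(55,548))])
for Q in(B,S):
    c=Q.mean(0); e=[np.linalg.norm(Q[i]-Q[(i+1)%4]) for i in range(4)]
    x=Q[2]+Q[3]-Q[0]-Q[1]; print(c.round(4),np.round(e,4),np.degrees(np.arctan2(x[1],x[0])))
yaw=np.radians(9.0)
X=np.array([np.cos(yaw),np.sin(yaw),0]);Y=np.array([-X[1],X[0],0])
def loc(p,c): return np.round([(p-c)@X*1000,(p-c)@Y*1000,p[2]*1000],1)
cb=B.mean(0);cs=S.mean(0)
print('button',Z(593,207,.097),loc(Z(593,207,.097),cb))
for n,p,z in (('slotF',(587,281),.09),('slotR',(585,434),.09),('tiprear',(600,448),.12),('noseF',(590,130),.09),('noseR',(580,457),.09)): print(n,loc(Z(*p,z),cb))
for n,p,z in (('tabend',(177,95),.108),('tabL',(202,130),.108),('tabR',(153,130),.108),('hoodFtopR',(30,213),.118),('hoodFtopL',(330,213),.118),('hoodRtopR',(65,517),.118),('hoodRtopL',(332,515),.118)): print(n,Z(*p,z).round(4),loc(Z(*p,z),cs))
```

```text
[0.5713 0.0787 0.08  ] [0.1151 0.169  0.1169 0.1679] 9.425696209395303
[ 0.5918 -0.0408  0.08  ] [0.1187 0.1706 0.1186 0.1707] 9.39473833781377
button [0.53577067 0.07255845 0.097     ] [-36.   -0.5  97. ]
slotF [-11.4   0.1  90. ]
slotR [40.2  1.9 90. ]
tiprear [ 32.7   1.  120. ]
noseF [-58.3  -1.3  90. ]
noseR [48.3  0.7 90. ]
tabend [ 0.5214 -0.0527  0.108 ] [-71.4  -0.7 108. ]
tabL [ 0.53   -0.0447  0.108 ] [-61.6   5.9 108. ]
tabR [ 0.5322 -0.0585  0.108 ] [-61.6  -8.2 108. ]
hoodFtopR [ 0.5595 -0.0886  0.118 ] [-39.4 -42.2 118. ]
hoodFtopL [ 0.5462 -0.0048  0.118 ] [-39.4  42.7 118. ]
hoodRtopR [ 0.6524 -0.0723  0.118 ] [ 54.9 -40.6 118. ]
hoodRtopL [0.6388 0.0087 0.118 ] [ 54.1  41.6 118. ]
```

```bash
python3 -c "
from h import *
goto([.5345,.071,.115],9.3)"
```

```text
shift [-18.3 151.6  53.6] turn [ 0.12 -0.1  -0.06]
```

Emit:
drive_tool([
  [-18, 80, 54, 0, 0, 0, 0],
  [-18, 80, 54, 0, 0, 0, 0],
  [-18, 152, 54, 0, 0, 0, 0],
  [-18, 152, 54, 0, 0, 0, 0],
  [-18, 152, 54, 0, 0, 0, 0],
])

```text
clock: 2.1
tcp_pos: [0.5313, 0.0727, 0.1113]
orientation: [-1.57, -0.122, 0.135]
contact_force: [-0.6, -0.0, 0.5]
grip_width: -0.0001
```

```bash
python3 -c "
from h import *
f=grab('wrist','w2');st();g=grab('side','s2');goto([.5345,.071,.093],9.3)
cv2.imwrite('pics/s2z.png',cv2.resize(g['frame'][140:260,200:330],None,fx=4.6,fy=4.6,interpolation=cv2.INTER_CUBIC))"
```

```text
t 2.15 tcp [0.5332 0.0726 0.1135] R [[0.987, -0.004, -0.162], [0.162, -0.003, 0.987], [-0.005, -1.0, -0.002]] F [-0.29  0.32  0.97] w 0.0001
q [-0.358  0.405  0.132  1.992 -0.073  0.754  1.55 ]
shift [-0.5 22.  -1.3] turn [ 0.1  -0.03 -0.07]
```

View pics/w2.png

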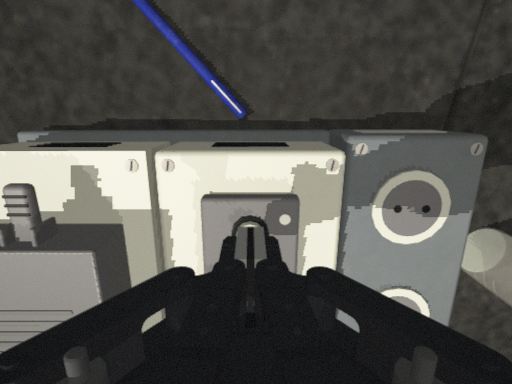

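View pics/s2z.png

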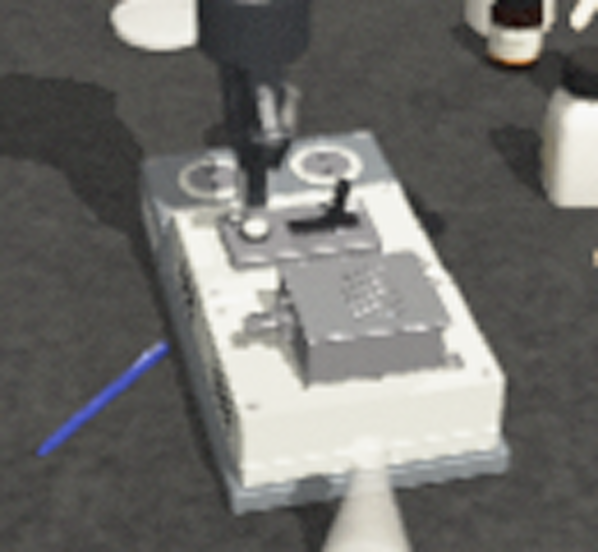

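Emit:
drive_tool([
  [0, 10, -1, 0, 0, 0, 0],
  [0, 18, -1, 0, 0, 0, 0],
  [0, 21, -1, 0, 0, 0, 0],
  [0, 21, -1, 0, 0, 0, 0],
], squeeze=40)

```text
clock: 2.6
tcp_pos: [0.5354, 0.0716, 0.0943]
orientation: [-1.569, -0.127, 0.127]
contact_force: [0.2, 1.2, 2.4]
grip_width: 0.0002
```

```bash
python3 -c "
from h import *
st();g=grab('side','s3');st()
cv2.imwrite('pics/s3z.png',cv2.resize(g['frame'][140:260,200:330],None,fx=4.6,fy=4.6,interpolation=cv2.INTER_CUBIC))"
```

```text
t 2.6 tcp [0.5354 0.0716 0.0943] R [[0.987, 0.0, -0.161], [0.161, -0.002, 0.987], [-0.0, -1.0, -0.002]] F [0.2  1.23 2.38] w 0.0002
q [-0.351  0.435  0.127  2.002 -0.08   0.709  1.558]
t 2.65 tcp [0.5354 0.0716 0.0945] R [[0.987, 0.0, -0.161], [0.161, -0.002, 0.987], [-0.0, -1.0, -0.002]] F [-0.11  1.83  2.54] w 0.0001
q [-0.351  0.435  0.127  2.002 -0.08   0.709  1.558]
```

View pics/s3z.png

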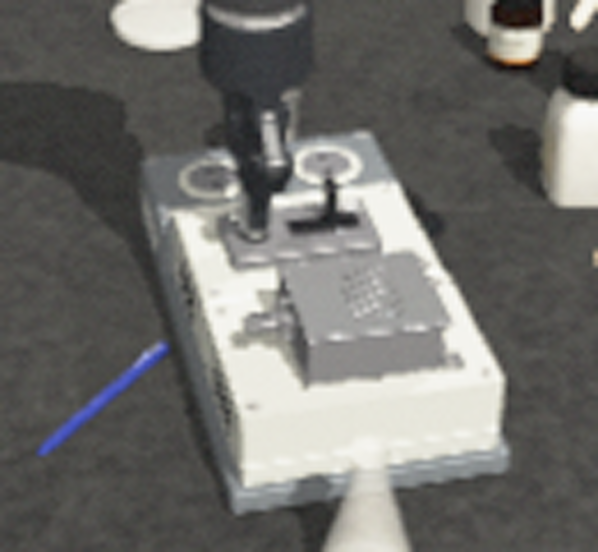

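Emit:
drive_tool([
  [0, 2, 0, 0, 0, 0, 0],
  [0, 4, 0, 0, 0, 0, 0],
  [0, 4, 0, 0, 0, 0, 0],
  [0, 4, 0, 0, 0, 0, 0],
])

```text
clock: 3.05
tcp_pos: [0.5355, 0.0716, 0.0919]
orientation: [-1.568, -0.127, 0.127]
contact_force: [-5.2, -0.6, 16.0]
grip_width: 0.0001
```

```bash
python3 -c "
from h import *
g=grab('side','s4');st()
cv2.imwrite('pics/s4z.png',cv2.resize(g['frame'][140:260,200:330],None,fx=4.6,fy=4.6,interpolation=cv2.INTER_CUBIC))"
```

```text
t 3.1 tcp [0.5355 0.0716 0.0918] R [[0.987, 0.0, -0.161], [0.161, -0.001, 0.987], [0.0, -1.0, -0.001]] F [-5.03 -0.22 15.67] w -0.0001
q [-0.35   0.439  0.127  2.004 -0.081  0.704  1.559]
```

View pics/s4z.png

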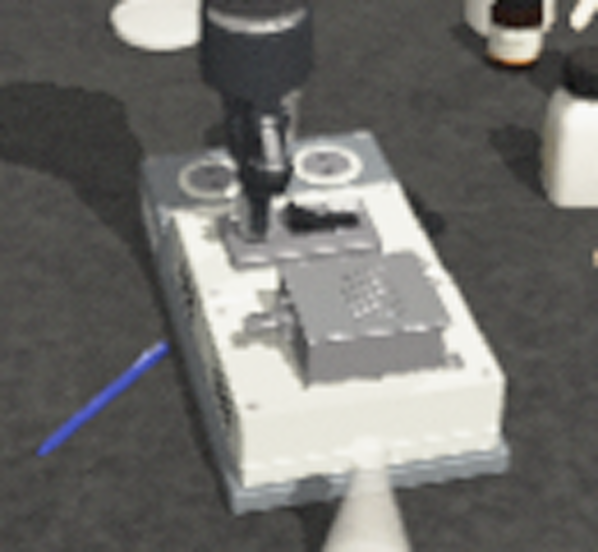

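Emit:
drive_tool([
  [0, -6, 0, 0, 0, 0, 0],
  [0, -10, 0, 0, 0, 0, 0],
  [0, -10, 0, 0, 0, 0, 0],
])

```text
clock: 3.4
tcp_pos: [0.5357, 0.0715, 0.1022]
orientation: [-1.568, -0.127, 0.126]
contact_force: [-0.7, -0.2, 0.9]
grip_width: 0.0002
```

Emit:
drive_tool([
  [10, 0, 0, 0, 0, 0, 0],
  [20, 0, 0, 0, 0, 0, 0],
  [28, 0, 0, 0, 0, 0, 0],
  [36, 0, 0, 0, 0, 0, 0],
  [36, 0, 0, 0, 0, 0, 0],
])

```text
clock: 3.9
tcp_pos: [0.5471, 0.0729, 0.0996]
orientation: [-1.572, -0.084, 0.167]
contact_force: [-70.4, -8.9, 68.8]
grip_width: -0.0001
```

```bash
python3 -c "
from h import *
g=grab('side','s5');st()
cv2.imwrite('pics/s5z.png',cv2.resize(g['frame'][140:260,200:330],None,fx=4.6,fy=4.6,interpolation=cv2.INTER_CUBIC))"
```

```text
t 3.95 tcp [0.5471 0.073  0.0996] R [[0.986, -0.051, -0.16], [0.159, -0.009, 0.987], [-0.052, -0.999, -0.001]] F [-70.55  -7.62  68.27] w -0.0001
q [-0.345  0.467  0.13   1.932 -0.085  0.799  1.565]
```

View pics/s5z.png

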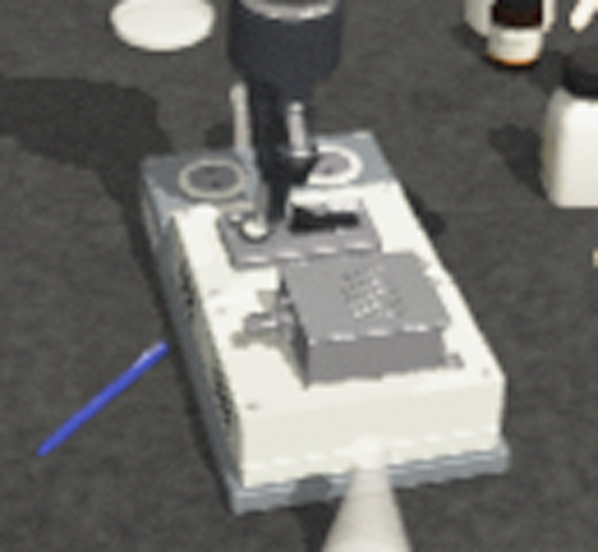

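Emit:
drive_tool([
  [-6, 0, 0, 0, 0, 0, 0],
  [-12, -2, 0, 0, 0, 0, 0],
  [-12, -12, 0, 0, 0, 0, 0],
  [-12, -32, 0, 0, 0, 0, 0],
])

```text
clock: 4.35
tcp_pos: [0.5375, 0.0715, 0.132]
orientation: [-1.572, -0.085, 0.167]
contact_force: [1.1, -0.0, -0.9]
grip_width: 0.0001
```

```bash
python3 -c "
from h import *
g=grab('wrist','w6');st()
"
```

```text
t 4.4 tcp [0.5404 0.0719 0.1359] R [[0.986, -0.045, -0.159], [0.159, -0.008, 0.987], [-0.046, -0.999, -0.0]] F [ 1.93 -0.24  2.35] w -0.0003
q [-0.354  0.403  0.137  1.929 -0.075  0.86   1.555]
```

View pics/w6.png

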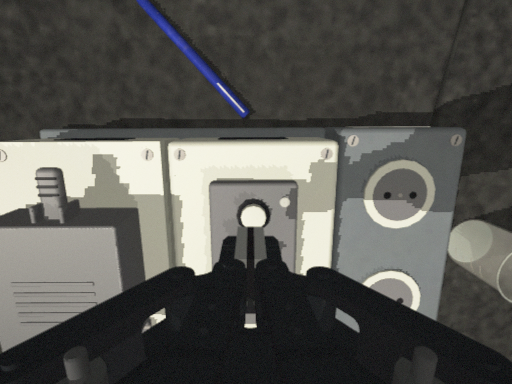

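```bash
python3 -c "
from h import *
goto([.5645,.0762,.140],9.3)
goto([.5645,.0762,.098],9.3)
"
```

```text
shift [24.3 -5.2  0.4] turn [ 0.01 -0.13 -2.64]
shift [26.2 36.7  0.4] turn [ 0.01 -0.13 -2.64]
```

Emit:
drive_tool([
  [24, -5, 0, 0, 0, -2.6, 40],
  [24, -5, 0, 0, 0, -2.6, 40],
  [24, -5, 0, 0, 0, -2.6, 40],
  [24, -5, 0, 0, 0, -2.6, 40],
], squeeze=20)

```text
clock: 4.8
tcp_pos: [0.5637, 0.0757, 0.1393]
orientation: [-1.568, -0.124, 0.127]
contact_force: [0.8, -0.4, -0.3]
grip_width: 0.04
```

```bash
python3 -c "
from h import *
g=grab('wrist','w7');st()
goto([.5645,.0762,.098],9.3)
"
```

```text
t 4.85 tcp [0.5636 0.0756 0.1392] R [[0.987, -0.002, -0.159], [0.159, -0.001, 0.987], [-0.002, -1.0, -0.0]] F [-0.76 -0.41  0.03] w 0.0401
q [-0.352  0.412  0.139  1.905 -0.074  0.832  1.556]
shift [ 1.1 41.2  0.4] turn [ 0.02 -0.13 -0.14]
```

View pics/w7.png

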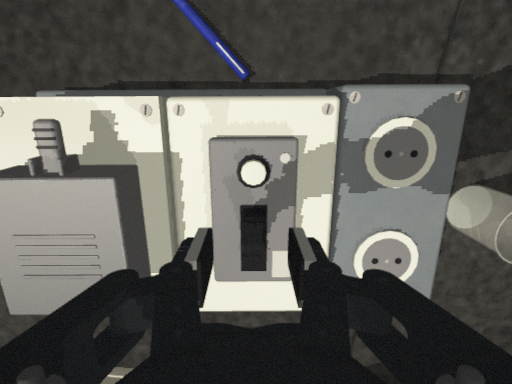

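Emit:
drive_tool([
  [1, 20, 0, 0, 0, 0, 40],
  [1, 36, 0, 0, 0, 0, 40],
  [1, 41, 0, 0, 0, 0, 40],
  [1, 41, 0, 0, 0, 0, 40],
])

```text
clock: 5.25
tcp_pos: [0.5636, 0.0755, 0.0974]
orientation: [-1.568, -0.122, 0.129]
contact_force: [0.1, 0.6, 1.3]
grip_width: 0.0396
```

Emit:
drive_tool([
  [0, 0, 0, 0, 0, 0, 12],
  [0, 0, 0, 0, 0, 0, 12],
  [0, 0, 0, 0, 0, 0, 12],
  [0, 0, 0, 0, 0, 0, 12],
], squeeze=20)

```text
clock: 5.65
tcp_pos: [0.5635, 0.0775, 0.0981]
orientation: [-1.566, -0.123, 0.13]
contact_force: [-2.8, 3.8, 1.0]
grip_width: 0.0145
```

Emit:
drive_tool([
  [2, -3, 0, 0, 0, 0, 12],
  [5, -6, 0, 0, 0, 0, 12],
  [11, -10, 0, 0, 0, 0, 12],
  [17, -13, 0, 0, 0, 0, 12],
  [17, -13, 0, 0, 0, 0, 12],
])

```text
clock: 6.15
tcp_pos: [0.5813, 0.0806, 0.1117]
orientation: [-1.566, -0.124, 0.13]
contact_force: [-4.0, 2.9, 2.6]
grip_width: 0.0143
```

Emit:
drive_tool([
  [6, -2, 0, 0, 0, 0, 12],
  [12, -3, 0, 0, 0, 0, 12],
  [18, -2, 0, 0, 0, 0, 12],
  [18, -2, 0, 0, 0, 0, 12],
])

```text
clock: 6.55
tcp_pos: [0.6005, 0.0838, 0.114]
orientation: [-1.565, -0.126, 0.128]
contact_force: [-2.2, 2.2, 3.4]
grip_width: 0.0143
```

```bash
python3 -c "
from h import *
g=grab('side','s8');st()
cv2.imwrite('pics/s8z.png',cv2.resize(g['frame'][140:260,200:330],None,fx=4.6,fy=4.6,interpolation=cv2.INTER_CUBIC))"
```

```text
t 6.6 tcp [0.6001 0.0838 0.1141] R [[0.987, -0.002, -0.161], [0.161, 0.002, 0.987], [-0.002, -1.0, 0.002]] F [-2.39  1.81  3.36] w 0.0143
q [-0.34   0.498  0.132  1.833 -0.089  0.817  1.569]
```

View pics/s8z.png

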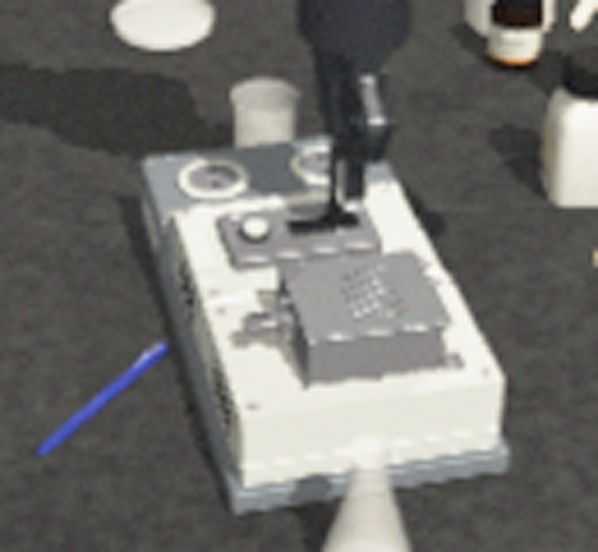

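Emit:
drive_tool([
  [2, 0, 0, 0, 0, 0, 40],
  [2, 0, 0, 0, 0, 0, 40],
  [2, 0, 0, 0, 0, 0, 40],
  [2, -30, 0, 0, 0, 0, 40],
  [2, -60, 0, 0, 0, 0, 40],
])

```text
clock: 7.1
tcp_pos: [0.6014, 0.0834, 0.1739]
orientation: [-1.566, -0.123, 0.13]
contact_force: [1.7, 0.1, 0.7]
grip_width: 0.04
```

```bash
python3 -c "
from h import *
goto([.53,-.02,.23],9.3)"
```

```text
shift [-87.3 -55.9 -90.5] turn [-0.07 -0.07 -0.24]
```

Emit:
drive_tool([
  [-87, -56, -90, 0, 0, 0, 40],
  [-87, -56, -90, 0, 0, 0, 40],
  [-87, -56, -90, 0, 0, 0, 40],
  [-87, -56, -90, 0, 0, 0, 40],
  [-87, -56, -90, 0, 0, 0, 40],
])

```text
clock: 7.6
tcp_pos: [0.5303, -0.0201, 0.2307]
orientation: [-1.566, -0.123, 0.127]
contact_force: [0.4, 1.0, -0.2]
grip_width: 0.0401
```

```bash
python3 -c "
from h import *
g=grab('side','s9');f=grab('wrist','w9');st()
cv2.imwrite('pics/s9z.png',cv2.resize(g['frame'][150:250,220:320],None,fx=6,fy=6,interpolation=cv2.INTER_CUBIC))"
```

```text
t 7.7 tcp [ 0.5305 -0.0183  0.2297] R [[0.987, -0.004, -0.162], [0.162, 0.001, 0.987], [-0.004, -1.0, 0.002]] F [ 0.45 -0.86  0.31] w 0.0401
q [-0.238  0.244  0.184  1.908 -0.054  0.999  1.704]
```

View pics/s9z.png

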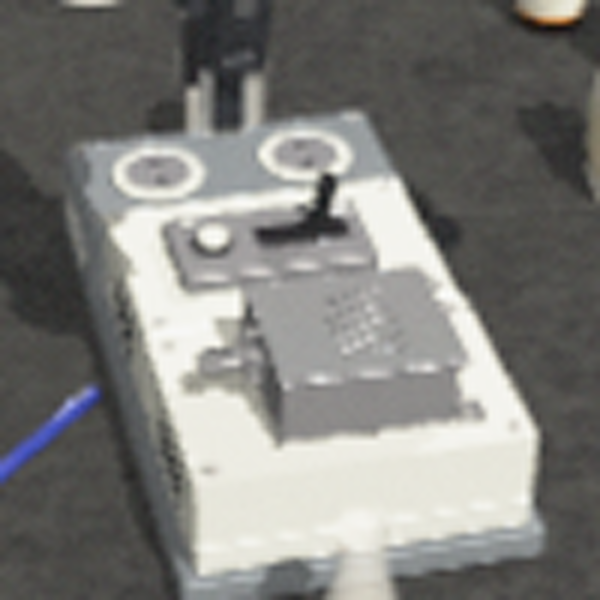

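View pics/w9.png

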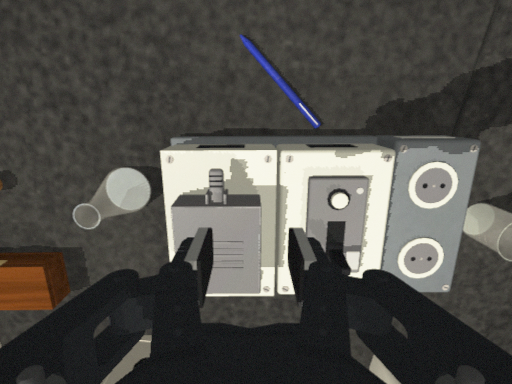

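Run:
```python
from h import *
f=load('w9');a=f['frame'][140:220,160:280]
cv2.imwrite('pics/z9.png',cv2.resize(a,None,fx=6,fy=6,interpolation=cv2.INTER_CUBIC))
```

```text
(no output)
```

View pics/z9.png

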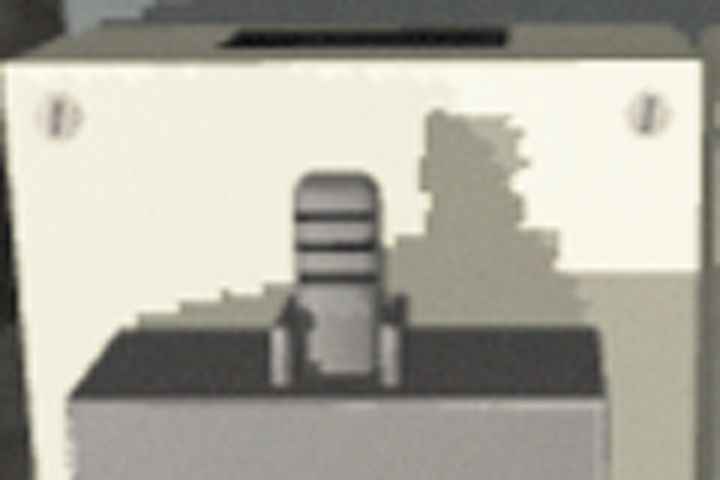

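Run:
```python
from h import *
f=load('w9')
Z=lambda x,y,z:onz(f,160+(x+.5)/6-.5,140+(y+.5)/6-.5,z)
yaw=np.radians(9.3)
X=np.array([np.cos(yaw),np.sin(yaw),0]);Y=np.array([-X[1],X[0],0])
cs=np.array([.5918,-.0408,.08])
for n,p,z in (('F',(5,62),.08),('FL',(700,60),.08),('end',(337,173),.108),('L',(380,240),.108),('R',(296,240),.108),('root',(340,378),.108),('rib',(395,300),.11),('wallL',(605,398),.118),('wallR',(72,398),.118)):
    q=Z(*p,z);print(n,q.round(4),((q-cs)@X*1000).round(1),((q-cs)@Y*1000).round(1))
q=Z(337,173,.108); g=q+.0105*X; g[2]=.104+.0-.019; print(g)
goto([g[0],g[1],.14],9.3); goto([g[0],g[1],.088],9.3)
```

```text
F [ 0.5169 -0.113   0.08  ] -85.6 -59.1
FL [0.4979 0.0027 0.08  ] -85.7 58.1
end [ 0.5208 -0.0529  0.108 ] -72.0 -0.4
L [ 0.5303 -0.0448  0.108 ] -61.3 6.0
R [ 0.5324 -0.0578  0.108 ] -61.4 -7.2
root [ 0.5539 -0.0481  0.108 ] -38.6 -1.1
rib [ 0.5391 -0.0411  0.11  ] -52.1 8.2
wallL [ 0.5472 -0.0065  0.118 ] -38.5 41.1
wallR [ 0.5603 -0.088   0.118 ] -38.7 -41.5
[ 0.53113825 -0.05115599  0.085     ]
shift [ -4.3  89.7 -32.6] turn [-0.09  0.01 -0.25]
shift [ -4.1 141.7 -32.7] turn [-0.09  0.01 -0.25]
```

Run:
```python
from h import *
goto([.5262,-.0520,.135],9.3); goto([.5262,-.0520,.095],9.3)
```

```text
shift [ -9.3  94.7 -32.7] turn [-0.09  0.01 -0.25]
shift [ -9.1 134.7 -32.7] turn [-0.09  0.01 -0.25]
```

Emit:
drive_tool([
  [-9, 45, -33, 0, 0, -0.2, 34],
  [-9, 90, -33, 0, 0, -0.2, 34],
  [-9, 110, -33, 0, 0, -0.2, 34],
  [-9, 110, -33, 0, 0, -0.2, 34],
])

```text
clock: 8.1
tcp_pos: [0.5241, -0.0511, 0.1158]
orientation: [-1.565, -0.122, 0.136]
contact_force: [-0.4, 0.1, 1.1]
grip_width: 0.0339
```

Run:
```python
from h import *
f=grab('wrist','w10')
goto([.5262,-.0520,.095],9.3)
st()
```

```text
shift [ 0.4 23.  -1. ] turn [-0.12  0.11 -0.27]
t 8.15 tcp [ 0.5258 -0.0511  0.118 ] R [[0.987, -0.005, -0.164], [0.164, 0.001, 0.987], [-0.005, -1.0, 0.002]] F [ 0.75 -0.19  0.81] w 0.034
q [-0.167  0.387  0.18   2.014 -0.101  0.754  1.81 ]
```

View pics/w10.png

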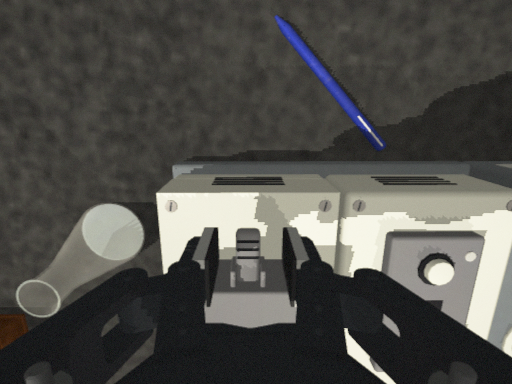

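Emit:
drive_tool([
  [0, 12, -1, 0, 0, 0, 34],
  [0, 23, -1, 0, 0, 0, 34],
  [0, 23, -1, 0, 0, 0, 10],
  [0, 23, -1, 0, 0, 0, 10],
  [0, 23, -1, 0, 0, 0, 10],
], squeeze=25)

```text
clock: 8.65
tcp_pos: [0.5258, -0.0522, 0.0953]
orientation: [-1.565, -0.125, 0.133]
contact_force: [-0.6, 0.1, -0.9]
grip_width: 0.0132
```

Run:
```python
from h import *
f=grab('wrist','w11')
st()
```

```text
t 8.7 tcp [ 0.5257 -0.0522  0.0953] R [[0.987, -0.005, -0.164], [0.164, 0.001, 0.987], [-0.005, -1.0, 0.002]] F [-0.81  0.27 -1.28] w 0.0131
q [-0.158  0.422  0.173  2.028 -0.111  0.706  1.821]
```

View pics/w11.png

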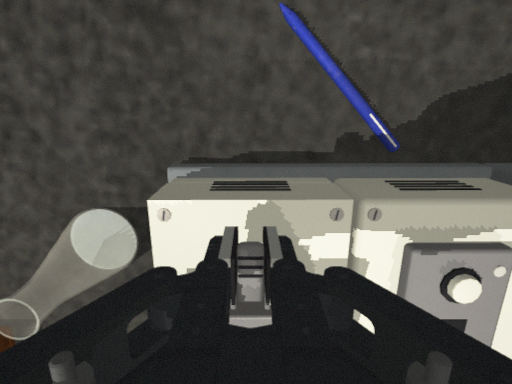

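Emit:
drive_tool([
  [2, -11, 0, 0, 0, 0, 10],
  [5, -21, 0, 0, 0, 0, 10],
  [9, -31, 0, 0, 0, 0, 10],
  [14, -41, 0, 0, 0, 0, 10],
  [20, -50, 0, 0, 0, 0, 10],
])

```text
clock: 9.2
tcp_pos: [0.5466, -0.0487, 0.1465]
orientation: [-1.565, -0.126, 0.132]
contact_force: [5.0, -0.3, -5.9]
grip_width: 0.0131
```

Run:
```python
from h import *
f=grab('wrist','w12'); g=grab('side','s12')
st()
cv2.imwrite('pics/s12z.png',cv2.resize(g['frame'][120:250,210:320],None,fx=4.5,fy=4.5,interpolation=cv2.INTER_CUBIC))
```

```text
t 9.3 tcp [ 0.5469 -0.0487  0.1468] R [[0.986, -0.003, -0.164], [0.164, 0.002, 0.986], [-0.003, -1.0, 0.002]] F [ 2.11  0.54 -2.89] w 0.0129
q [-0.175  0.375  0.188  1.947 -0.095  0.831  1.8  ]
```

View pics/s12z.png

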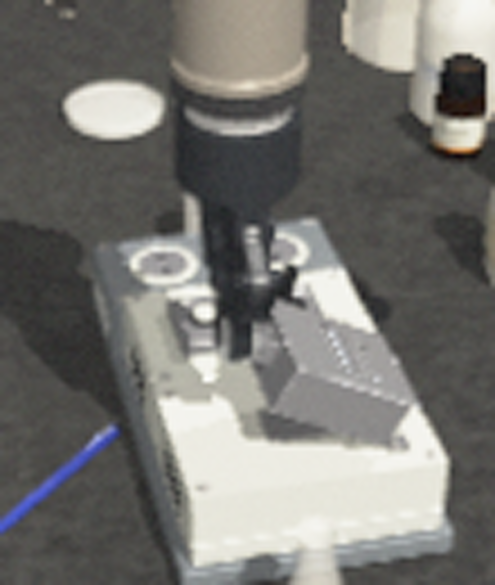

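Emit:
drive_tool([
  [6, -8, 0, 0, 0, 0, 10],
  [13, -16, 0, 0, 0, 0, 10],
  [21, -24, 0, 0, 0, 0, 10],
  [30, -31, 0, 0, 0, 0, 10],
  [39, -36, 0, 0, 0, 0, 10],
])

```text
clock: 9.8
tcp_pos: [0.5853, -0.0422, 0.183]
orientation: [-1.565, -0.125, 0.133]
contact_force: [-0.4, 0.5, -4.1]
grip_width: 0.0128
```

Emit:
drive_tool([
  [7, -4, 0, 0, 0, 0, 10],
  [14, -7, 0, 0, 0, 0, 10],
  [21, -10, 0, 0, 0, 0, 10],
  [28, -12, 0, 0, 0, 0, 10],
  [35, -14, 0, 0, 0, 0, 10],
])

```text
clock: 10.3
tcp_pos: [0.6199, -0.0365, 0.1966]
orientation: [-1.565, -0.124, 0.134]
contact_force: [-0.5, 0.2, -7.9]
grip_width: 0.013
```

Run:
```python
from h import *
g=grab('side','s13')
st()
cv2.imwrite('pics/s13z.png',cv2.resize(g['frame'][120:250,210:320],None,fx=4.5,fy=4.5,interpolation=cv2.INTER_CUBIC))
```

```text
t 10.35 tcp [ 0.6212 -0.0362  0.1969] R [[0.986, -0.005, -0.164], [0.164, 0.001, 0.986], [-0.005, -1.0, 0.002]] F [ 1.71 -0.42 -5.54] w 0.013
q [-0.188  0.429  0.196  1.729 -0.098  0.998  1.78 ]
```

View pics/s13z.png

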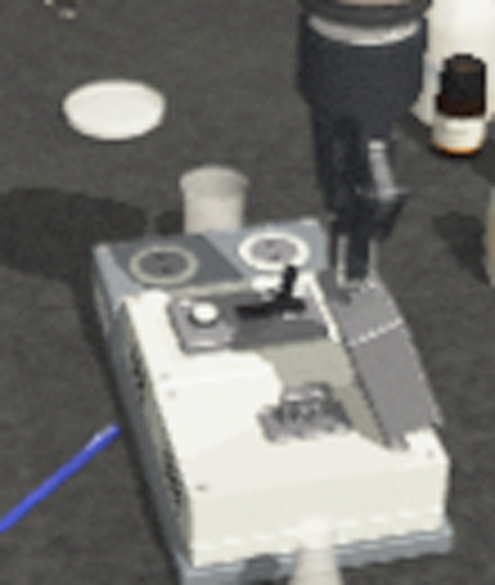

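Emit:
drive_tool([
  [12, -1, 0, 0, 0, 0, 10],
  [23, -1, 0, 0, 0, 0, 10],
  [34, -1, 0, 0, 0, 0, 10],
  [45, 0, 0, 0, 0, 0, 10],
  [56, 2, 0, 0, 0, 0, 10],
])

```text
clock: 10.85
tcp_pos: [0.6775, -0.0269, 0.1949]
orientation: [-1.565, -0.126, 0.133]
contact_force: [-2.2, 0.6, -0.5]
grip_width: 0.0134
```

Emit:
drive_tool([
  [5, 2, 0, 0, 0, 0, 10],
  [10, 4, 0, 0, 0, 0, 10],
  [16, 6, 0, 0, 0, 0, 10],
  [16, 6, 0, 0, 0, 0, 10],
])

```text
clock: 11.25
tcp_pos: [0.6944, -0.024, 0.1889]
orientation: [-1.565, -0.128, 0.132]
contact_force: [1.6, 1.0, 4.2]
grip_width: 0.013
```

Run:
```python
from h import *
g=grab('side','s14')
st()
cv2.imwrite('pics/s14z.png',cv2.resize(g['frame'][120:250,210:320],None,fx=4.5,fy=4.5,interpolation=cv2.INTER_CUBIC))
```

```text
t 11.3 tcp [ 0.6941 -0.0241  0.1891] R [[0.986, -0.003, -0.164], [0.164, 0.002, 0.986], [-0.003, -1.0, 0.002]] F [0.02 2.03 3.63] w 0.0128
q [-0.185  0.552  0.193  1.551 -0.118  1.052  1.774]
```

View pics/s14z.png

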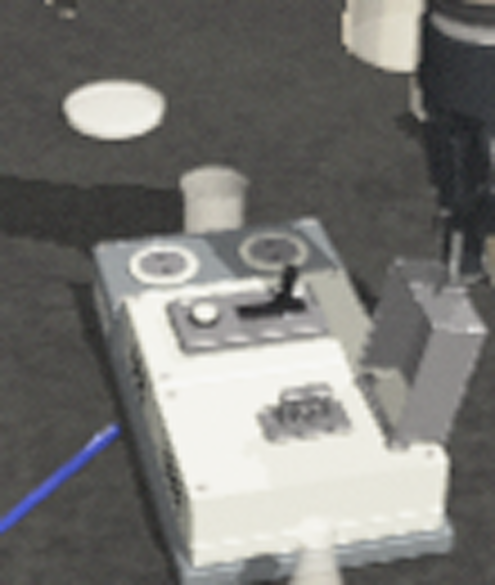

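Emit:
drive_tool([
  [0, 0, 0, 0, 0, 0, 40],
  [0, 0, 0, 0, 0, 0, 40],
  [0, 0, 0, 0, 0, 0, 40],
  [0, -40, 0, 0, 0, 0, 40],
  [-30, -80, 0, 0, 0, 0, 40],
])

```text
clock: 11.8
tcp_pos: [0.6654, -0.0278, 0.2681]
orientation: [-1.565, -0.127, 0.135]
contact_force: [1.0, -0.2, 1.2]
grip_width: 0.0399
```

Run:
```python
from h import *
goto([.595,-.04,.26],9.3)
```

```text
shift [-71.4   8.5  -0.3] turn [-0.13  0.27 -0.27]
```

Emit:
drive_tool([
  [-40, 9, 0, 0, 0.3, -0.3, 60],
  [-80, 25, 0, 0, 0.3, -0.3, 60],
  [-80, 25, 0, 0, 0.3, -0.3, 60],
  [-80, 25, 0, 0, 0.3, -0.3, 60],
])

```text
clock: 12.2
tcp_pos: [0.5852, -0.0414, 0.2433]
orientation: [-1.564, -0.126, 0.127]
contact_force: [0.2, -0.1, 0.8]
grip_width: 0.0603
```

Run:
```python
from h import *
f=grab('wrist','w15');f=load('w15');g=grab('side','s15');grab('top','t15')
st()
cv2.imwrite('pics/s15z.png',cv2.resize(g['frame'][150:250,220:320],None,fx=6,fy=6,interpolation=cv2.INTER_CUBIC))
```

```text
t 12.35 tcp [ 0.588  -0.0407  0.2442] R [[0.987, 0.002, -0.162], [0.162, 0.002, 0.987], [0.003, -1.0, 0.002]] F [ 0.75  0.15 -0.08] w 0.0601
q [-0.198  0.325  0.206  1.765 -0.078  1.057  1.768]
```

View pics/w15.png

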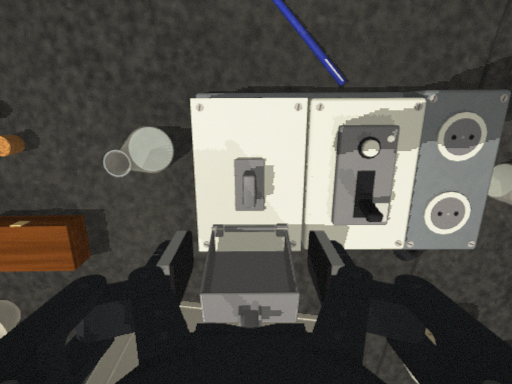

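View pics/s15z.png

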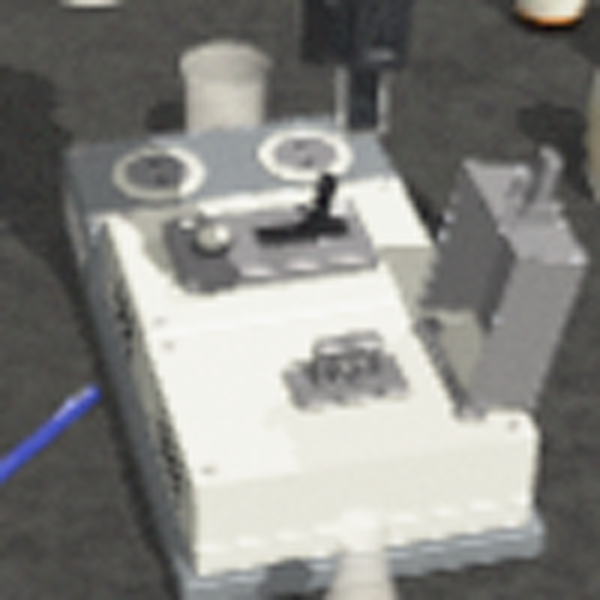

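Run:
```python
from h import *
f=load('w15');a=f['frame'][140:230,200:310]
cv2.imwrite('pics/z15.png',cv2.resize(a,None,fx=6.5,fy=6.5,interpolation=cv2.INTER_CUBIC))
```

```text
(no output)
```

View pics/z15.png

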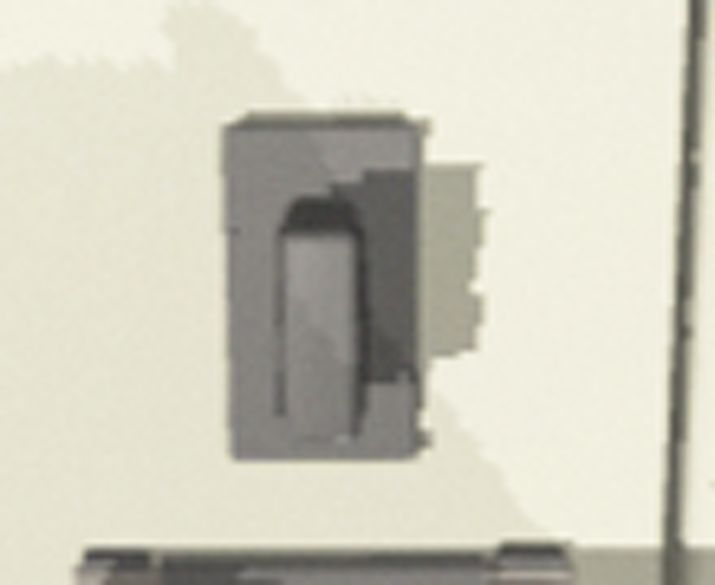

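Run:
```python
from h import *
f=load('w15')
Z=lambda x,y,z:onz(f,200+(x+.5)/6.5-.5,140+(y+.5)/6.5-.5,z)
yaw=np.radians(9.3)
X=np.array([np.cos(yaw),np.sin(yaw),0]);Y=np.array([-X[1],X[0],0])
cs=np.array([.5918,-.0408,.08])
L=lambda q:(((q-cs)@X*1000).round(1),((q-cs)@Y*1000).round(1))
for p in ((284,233),(355,233),(355,438),(288,438)): print('rib',L(Z(*p,.109)))
c=np.mean([Z(*p,.084) for p in ((225,125),(420,125),(418,458),(234,458))],0);print('fl',c,L(c))
c2=np.mean([Z(*p,.109) for p in ((284,233),(355,233),(355,438),(288,438))],0);print('ribc',c2,L(c2))
q=[Z(*p,.084) for p in ((225,125),(420,125),(418,458),(234,458))]; e=q[2]+q[3]-q[0]-q[1];print(np.degrees(np.arctan2(e[1],e[0])),np.linalg.norm(e)/2,np.linalg.norm(q[0]-q[1]))
m=(c+c2)/2
goto([m[0],m[1],.16],9.3);goto([m[0],m[1],.092],9.3)
```

```text
rib (np.float64(-11.8), np.float64(-6.0))
rib (np.float64(-11.8), np.float64(4.7))
rib (np.float64(20.9), np.float64(4.8))
rib (np.float64(20.9), np.float64(-5.7))
fl [ 0.59634117 -0.04000856  0.084     ] (np.float64(4.6), np.float64(0.0))
ribc [ 0.59638089 -0.04059637  0.109     ] (np.float64(4.6), np.float64(-0.5))
9.717712374445185 0.0571692524747981 0.03157334203583097
shift [ 8.1 84.2 -1.1] turn [-0.12 -0.    0.14]
shift [  7.9 152.2  -1.2] turn [-0.12 -0.    0.14]
```

Emit:
drive_tool([
  [8, 40, -1, 0, 0, 0, 40],
  [8, 80, -1, 0, 0, 0, 40],
  [8, 115, -1, 0, 0, 0, 40],
  [8, 130, -1, 0, 0, 0, 40],
  [8, 130, -1, 0, 0, 0, 40],
])

```text
clock: 12.85
tcp_pos: [0.5959, -0.0399, 0.1124]
orientation: [-1.565, -0.127, 0.129]
contact_force: [0.3, -0.4, 1.0]
grip_width: 0.0404
```

Run:
```python
from h import *
grab('wrist','w16')
st();goto([.5964,-.0403,.0875],9.4)
```

```text
t 12.9 tcp [ 0.5971 -0.04    0.1143] R [[0.987, 0.002, -0.162], [0.162, 0.002, 0.987], [0.002, -1.0, 0.002]] F [-0.43 -0.22  1.5 ] w 0.0402
q [-0.172  0.488  0.179  1.856 -0.119  0.805  1.802]
shift [-0.8 26.8 -0.2] turn [-0.11 -0.09  0.13]
```

View pics/w16.png

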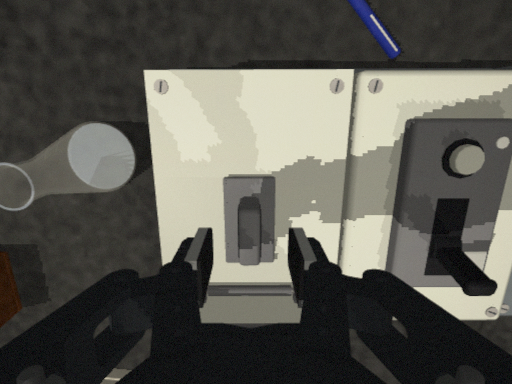

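Emit:
drive_tool([
  [-1, 14, 0, 0, 0, 0, 40],
  [-1, 26, 0, 0, 0, 0, 40],
  [-1, 26, 0, 0, 0, 0, 40],
], squeeze=40)

```text
clock: 13.2
tcp_pos: [0.5953, -0.04, 0.0871]
orientation: [-1.565, -0.128, 0.128]
contact_force: [-0.8, -0.2, -0.1]
grip_width: 0.04
```

Emit:
drive_tool([
  [0, 0, 0, 0, 0, 0, 20],
  [0, 0, 0, 0, 0, 0, 8],
  [0, 0, 0, 0, 0, 0, 8],
  [0, 0, 0, 0, 0, 0, 8],
  [0, 0, 0, 0, 0, 0, 8],
], squeeze=40)

```text
clock: 13.7
tcp_pos: [0.5956, -0.0401, 0.0875]
orientation: [-1.565, -0.128, 0.127]
contact_force: [0.2, 1.0, 1.8]
grip_width: 0.0111
```

Emit:
drive_tool([
  [0, -8, 0, 0, 0, 0, 8],
  [0, -16, 0, 0, 0, 0, 8],
  [0, -25, 0, 0, 0, 0, 8],
  [0, -35, 0, 0, 0, 0, 8],
  [0, -45, 0, 0, 0, 0, 8],
])

```text
clock: 14.2
tcp_pos: [0.5957, -0.0401, 0.1337]
orientation: [-1.565, -0.129, 0.127]
contact_force: [0.1, 0.1, -1.0]
grip_width: 0.011
```

Emit:
drive_tool([
  [0, -25, 0, 0, 0, 0, 8],
  [0, -50, 0, 0, 0, 0, 8],
  [0, -75, 0, 0, 0, 0, 8],
  [0, -100, 0, 0, 0, 0, 8],
  [0, -120, 0, 0, 0, 0, 8],
])

```text
clock: 14.7
tcp_pos: [0.5958, -0.0406, 0.256]
orientation: [-1.565, -0.13, 0.125]
contact_force: [0.2, -0.5, -0.9]
grip_width: 0.0111
```

Emit:
drive_tool([
  [0, -5, 0, 0, 0, 0, 8],
  [0, -5, 0, 0, 0, 0, 8],
  [0, -5, 0, 0, 0, 0, 8],
])

```text
clock: 15.0
tcp_pos: [0.5952, -0.0405, 0.2602]
orientation: [-1.565, -0.129, 0.126]
contact_force: [-0.8, 0.6, -0.8]
grip_width: 0.011
```

Run:
```python
from h import *
grab('wrist','w17');g=grab('side','s17');grab('top','t17')
st()
cv2.imwrite('pics/s17z.png',cv2.resize(g['frame'][110:250,210:330],None,fx=4.2,fy=4.2,interpolation=cv2.INTER_CUBIC))
```

```text
t 15.15 tcp [ 0.5951 -0.0405  0.2598] R [[0.987, 0.001, -0.162], [0.162, 0.002, 0.987], [0.001, -1.0, 0.002]] F [ 0.27  0.51 -0.56] w 0.0114
q [-0.201  0.324  0.211  1.73  -0.078  1.095  1.768]
```

View pics/s17z.png

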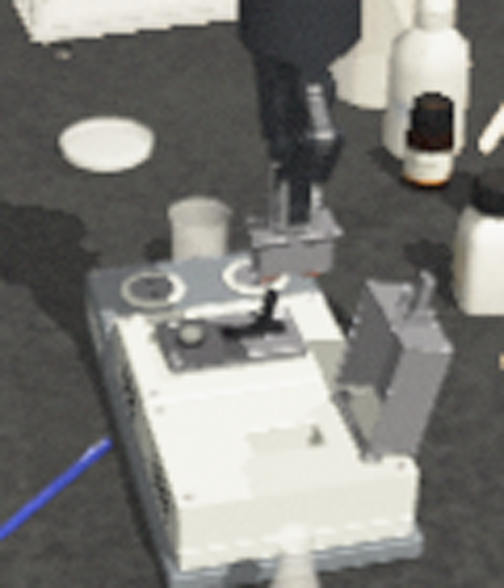

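View pics/w17.png

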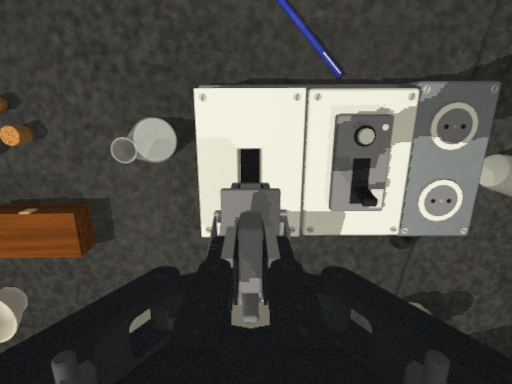

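View pics/t17.png

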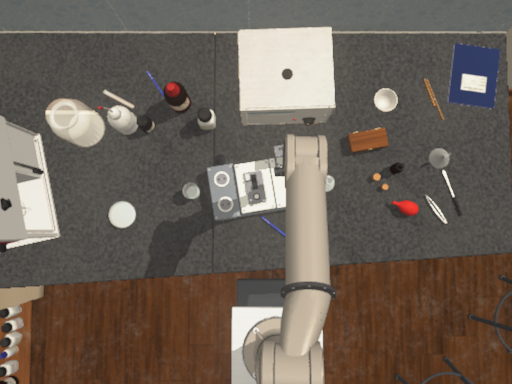

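Emit:
drive_tool([
  [0, -5, 0, 0, 0, 0, 8],
  [0, -10, 0, 0, 0, 0, 8],
  [0, -10, 0, 0, 0, 0, 8],
  [0, -10, 0, 0, 0, 0, 8],
  [0, -10, 0, 0, 0, 0, 8],
])

```text
clock: 15.65
tcp_pos: [0.595, -0.0405, 0.2697]
orientation: [-1.565, -0.128, 0.127]
contact_force: [0.3, 0.8, -0.2]
grip_width: 0.0112
```

Run:
```python
from h import *
g=grab('side','s18');o=st();print(np.abs(o['qvel']).max())
for p in ([.5951,-.0405,.2255],): print(proj(g,p))
a=g['frame'][130:200,240:320];cv2.imwrite('pics/s18z.png',cv2.resize(a,None,fx=7,fy=7,interpolation=cv2.INTER_CUBIC))
```

```text
t 15.7 tcp [ 0.595  -0.0405  0.2697] R [[0.987, 0.001, -0.162], [0.162, 0.002, 0.987], [0.001, -1.0, 0.002]] F [-1.11  0.64 -0.68] w 0.0112
q [-0.203  0.315  0.213  1.718 -0.075  1.116  1.766]
0.000922540528844916
[[278.68076585 172.72304104]]
```

View pics/s18z.png

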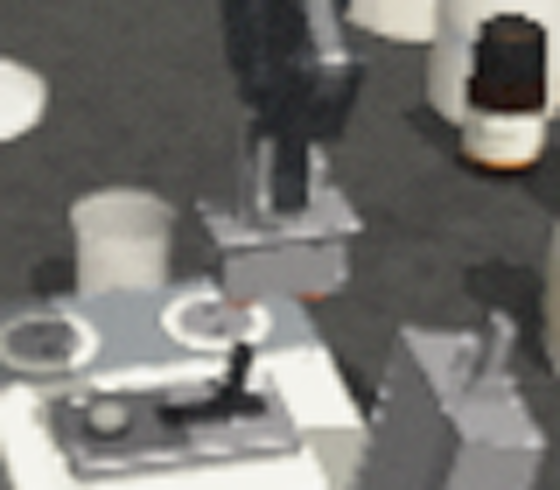

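```bash
python3 -c "
from h import *
print(r.hand_in());st()"
```

```text
the job is handed in; nothing more can be done
None
the job is handed in; nothing more can be done
```

The safety check is done and handed in at about 15.7 s, well inside the 67 s limit.

- **Breaker:** I pressed the test button and the side picture showed the lever drop. I then pinched the lever and lifted it back on. The last picture shows it leaning back as it did at the start.
- **Flap:** I swung it open by its tab to about 104°, worked out from the arm's path. It stayed there in the later pictures.
- **Insert:** I gripped it by its rib and drew it straight up. At hand-in it was held upright and still, in the same orientation as it sat, so its window faces forward. Its lower end was about 0.225 m high, 14–15 cm above the module. The blade tips in the side picture matched that height.

**What went wrong:** my first try at lifting the lever, by pushing it with closed fingers, jammed on the lever's end. The wrist force peaked at about 98 N in the readings, under the 120 N limit. That force was on the fingertips, not the arm or the gripper's body. I backed off and used the pinch instead, and saw no damage.

**Not checked after hand-in:** the state could no longer be read, so I couldn't confirm the final second. The bystander items I could see were still in place in the last overhead picture, but the arm hid part of the view, including most of the flask. I saw the flask still standing in the wrist picture taken just before.

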